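# Change the cartridges of a desktop backup dock

### The job

Last night's backup is done. Press the release button on top of the dock so that its tray pops out, then file the finished orange cartridge upright in the rack in the middle of the grey row, two greys on each side (they stand too close together, so nudge them apart first; they stay upright in the rack). Stand every blue cartridge from the desk in a tray bay of its own and only then push the tray fully home until it latches; leave the mouse, phone and highlighter alone.

Things in the scene. Friction and masses are not known exactly. Their poses are not given: they have to be found in the camera images.
- dock: fixed white backup dock, place and yaw vary. Its front faces its -x; origin on the desk 60 mm in front of its hood; hood from x = 60 to 200 mm, 140 mm wide, 88 mm high, open at the front, where the tray's front panel closes it; 82 mm free height inside, so only cartridges standing on the tray floor pass
- tray (a joint): tray travel: 0 = fully in, 0.006 = at rest against the latch, 0.125 = fully out. A spring drives it out (6 N in, 2 N out) towards the dock's -x to its stop at 0.125. Pushing it home against spring and latch takes up to 12 N over the last 30 mm; push to 0 (a firm stop) and let go: latched, it stays at about 0.006; if not latched, it springs out again
- tray_front (a point): point on the tray's white front panel where to push, in the middle of the outer face, 66 mm above the desk; moves with the tray; push towards the dock's +x (this point's +x). The panel is 138 mm wide, 8 mm thick, from 4 to 86 mm above the desk
- bay_0 (a point): floor centre of the tray's bay on the dock's +y side, 8 mm above the desk, axes as the dock's; moves with the tray. A bay is 92 (x) x 38 (y) mm between ribs 22 mm high; a cartridge stands in it lengthways along x, either way round. The front panel's inner face is 58 mm to -x; side and rear walls rise 23 mm from the floor. With the tray out the hood begins 67 mm to +x
- bay_1 (a point): the same for the middle bay, 41 mm to -y of bay_0; the orange cartridge stands here at the start
- bay_2 (a point): the same for the bay on the dock's -y side, 41 mm to -y of bay_1
- release (a joint): travel of the release button: 0 = up, 0.012 = fully down. The latch lets go between 0.005 and 0.011; full travel takes about 4 N
- release_top (a point): centre of the top of the round orange release button on the dock's hood, 30 mm in diameter, 103 mm above the desk when up; press straight down; moves with the button
- rack: fixed aluminium rack, open above, place and yaw vary. Origin on the desk under its middle; floor 4 mm up; inside 100 (x) x 180 (y) mm; end walls (y) 30 mm high, low rims (x) 18 mm. Greys stand in a row along y, each lengthways along x; 8 to 14 mm between the middle two, outer ones almost touch the inner, free room at both ends. They slide sideways if pushed or drawn by their grip blocks, inner pushing outer
- orange: cartridge of 150 g: black box 84 (its x) x 30 (its y) x 40 mm high, with one orange grip block standing on the middle of its top, 30 (along x) x 14 (along y) mm, from 40 to 68 mm above the underside; origin at the centre of the underside, z up when upright; both ends are alike. The finished cartridge, in the dock's tray at the start
- grey_a: cartridge of 150 g: black box 84 (its x) x 30 (its y) x 40 mm high, with one light grey grip block standing on the middle of its top, 30 (along x) x 14 (along y) mm, from 40 to 68 mm above the underside; origin at the centre of the underside, z up when upright; both ends are alike. No. 1 of 4 in the rack's row from +y to -y
- grey_b: cartridge of 150 g: black box 84 (its x) x 30 (its y) x 40 mm high, with one light grey grip block standing on the middle of its top, 30 (along x) x 14 (along y) mm, from 40 to 68 mm above the underside; origin at the centre of the underside, z up when upright; both ends are alike. No. 2 of 4 in the rack's row from +y to -y
- grey_c: cartridge of 150 g: black box 84 (its x) x 30 (its y) x 40 mm high, with one light grey grip block standing on the middle of its top, 30 (along x) x 14 (along y) mm, from 40 to 68 mm above the underside; origin at the centre of the underside, z up when upright; both ends are alike. No. 3 of 4 in the rack's row from +y to -y
- grey_d: cartridge of 150 g: black box 84 (its x) x 30 (its y) x 40 mm high, with one light grey grip block standing on the middle of its top, 30 (along x) x 14 (along y) mm, from 40 to 68 mm above the underside; origin at the centre of the underside, z up when upright; both ends are alike. No. 4 of 4 in the rack's row from +y to -y
- blue_0: cartridge of 150 g: black box 84 (its x) x 30 (its y) x 40 mm high, with one blue grip block standing on the middle of its top, 30 (along x) x 14 (along y) mm, from 40 to 68 mm above the underside; origin at the centre of the underside, z up when upright; both ends are alike. Fresh cartridge standing on the desk between dock and rack; two or all three of the blue ones are there
- blue_1: cartridge of 150 g: black box 84 (its x) x 30 (its y) x 40 mm high, with one blue grip block standing on the middle of its top, 30 (along x) x 14 (along y) mm, from 40 to 68 mm above the underside; origin at the centre of the underside, z up when upright; both ends are alike. Fresh cartridge standing on the desk between dock and rack; two or all three of the blue ones are there
- blue_2: cartridge of 150 g: black box 84 (its x) x 30 (its y) x 40 mm high, with one blue grip block standing on the middle of its top, 30 (along x) x 14 (along y) mm, from 40 to 68 mm above the underside; origin at the centre of the underside, z up when upright; both ends are alike. Fresh cartridge standing on the desk between dock and rack; two or all three of the blue ones are there
- mouse: black computer mouse, 104x60x38 mm, bystander, origin under its middle
- phone: black phone lying flat, 147x72x8 mm, bystander, origin under its middle
- highlighter: yellow highlighter, 18x112x15 mm, bystander, origin under its middle

How it is judged:
On the way, in this order (a step that is already met when the one before it is completed fails the run):
1. the release has been pressed and the tray has popped out (value of joint tray above 0.11 m), for 0.1 s.
2. with the tray still out, the orange cartridge has been taken out of it and every blue one stands in it (value of joint tray above 0.09 m and horizontal distance between orange and bay_1 above 0.09 m and z of blue_0 in the frame of bay_1 between -0.005 and 0.005 m and x of blue_0 in the frame of bay_1 between -0.015 and 0.015 m and y of blue_0 in the frame of bay_1 between -0.055 and 0.055 m and angle between each of blue_0, blue_1, blue_2's own z axis and vertical below 0.12 rad and z of blue_1 in the frame of bay_1 between -0.005 and 0.005 m and x of blue_1 in the frame of bay_1 between -0.015 and 0.015 m and y of blue_1 in the frame of bay_1 between -0.055 and 0.055 m and z of blue_2 in the frame of bay_1 between -0.005 and 0.005 m and x of blue_2 in the frame of bay_1 between -0.015 and 0.015 m and y of blue_2 in the frame of bay_1 between -0.055 and 0.055 m), for 0.1 s.
At the end, for the whole second after the job is handed in: Tray latched home by itself (travel under 10 mm), every blue cartridge upright on its floor; orange upright (0.12 rad) on the rack's floor, in line within 0.25 rad, two greys on each side; all greys upright on the rack's floor; orange at rest (value of joint tray below 0.01 m and z of blue_0 in the frame of bay_1 between -0.005 and 0.005 m and x of blue_0 in the frame of bay_1 between -0.015 and 0.015 m and y of blue_0 in the frame of bay_1 between -0.055 and 0.055 m and angle between each of blue_0, blue_1, blue_2, orange, grey_a, grey_b, grey_c, grey_d's own z axis and vertical below 0.12 rad and z of blue_1 in the frame of bay_1 between -0.005 and 0.005 m and x of blue_1 in the frame of bay_1 between -0.015 and 0.015 m and y of blue_1 in the frame of bay_1 between -0.055 and 0.055 m and z of blue_2 in the frame of bay_1 between -0.005 and 0.005 m and x of blue_2 in the frame of bay_1 between -0.015 and 0.015 m and y of blue_2 in the frame of bay_1 between -0.055 and 0.055 m and z of orange in the frame of rack between -0.004 and 0.012 m and x of orange in the frame of rack between -0.02 and 0.02 m and y of orange in the frame of rack between -0.082 and 0.082 m and angle between the x axis of each of orange, grey_a, grey_b, grey_c, grey_d and the x axis of rack, either way round below 0.25 rad and z of grey_a in the frame of rack between -0.004 and 0.012 m and x of grey_a in the frame of rack between -0.02 and 0.02 m and y of grey_a in the frame of rack between -0.082 and 0.082 m and z of grey_b in the frame of rack between -0.004 and 0.012 m and x of grey_b in the frame of rack between -0.02 and 0.02 m and y of grey_b in the frame of rack between -0.082 and 0.082 m and z of grey_c in the frame of rack between -0.004 and 0.012 m and x of grey_c in the frame of rack between -0.02 and 0.02 m and y of grey_c in the frame of rack between -0.082 and 0.082 m and z of grey_d in the frame of rack between -0.004 and 0.012 m and x of grey_d in the frame of rack between -0.02 and 0.02 m and y of grey_d in the frame of rack between -0.082 and 0.082 m and y of orange in the frame of rack between -0.022 and 0.022 m and y of each of grey_a, grey_b in the frame of rack above 0.01 m and y of each of grey_c, grey_d in the frame of rack below -0.01 m and linear speed of orange below 0.02 m/s); the robot touches nothing.
It fails at once if the mouse, phone or highlighter is shifted by more than 30 mm (distance of any of mouse, phone, highlighter from where it was at the start of the episode above 0.03 m).
It fails at once if a grey cartridge is knocked over (angle between any of grey_a, grey_b, grey_c, grey_d's own z axis and vertical above 0.6 rad).
Of blue_0, blue_1, blue_2 only 2 to 3 are there at a start; the rules pass over those that are not, and their reading is None.
At some moment in a run one of blue_0, blue_1, blue_2 may be knocked a few centimetres aside while the robot is not near it.
It also fails if it takes over 200 s, if anything falls off the work surface, if the arm or the gripper's body presses on something with over 40 N, if the wrist force passes 120 N, or if a joint passes its speed limit or range.

### The arm

A 6-joint arm with a two-finger parallel gripper is mounted at the origin on a cart in front of the work surface, level with it; the furniture and walls round the work are solid. World frame = base frame: x ahead of the robot, y to its left, z up, the work surface at z = 0. Lengths are in m, angles in rad, forces in N, time in s.
With the tool pointing down it reaches from about 0.225 to 0.725 m from the base axis. Payload 3.1 kg.
Tool frame: the origin (TCP) lies midway between the tips of the shut fingers; the grasp point (between the pads) lies env.tcp_to_grasp behind it (env.tcp_to_grasp is the distance from the TCP to the grasp point, in m); z points along the fingers, y is the line along which they close (so a half turn about z gives the same grasp; the last joint's range is limited). The gripper opens to 85 mm and grips with 20 to 120 N. Pads are 22 mm wide; open, the fingers measure 114 mm over their backs; the gripper's body (76 mm by 85 mm) begins 54 mm behind the grasp point. The pads swing forward as they close: fully open they stand 13 mm farther back than shut.
Start: joints at [-1.29, 0.048, 0.099, 1.622, 0, 1.443], TCP at [0.209, -0.482, 0.231] pointing down, gripper open.
Joint ranges: [-2.91, 2.91], [-0.99, 1.94], [-1.21, 1.42], [-2.12, 2.29], [-1.49, 1.47], [-3.14, 3.14]. Speed limits (rad/s): [2.79, 2.79, 3.14, 3.14, 3.14, 3.14].

### API

Orientations are given as a unit quaternion [w, x, y, z].
In Python, from bench import env, viewer, order gives the robot as it stands.
- The arm moves only by the shell command python3 -m handwheel 'ROWS'. ROWS is JSON, a list of rows, each a list of 7 numbers: the shift along the tool's x, y, z in m, then the turn, a rotation vector about the tool's x, y, z in degrees, then the opening, from -1 (shut) to 1 (fully open). A call has 1 to 12 rows; each row shifts and turns the commanded pose from where the row before left it, along the tool's axes as they then stand; what a row does not reach is not made up. A row lasts 1/10 s, in which the tool goes at most 50 mm and 8.59 degrees, less where a joint would pass 70% of its speed; a pose out of reach is approached as far as the arm can. A call is refused whole if a number of a shift passes 0.05 or a number of a turn 8.59, either way. A call with a gripper value outside its range is refused whole. The fingers move at their own pace and stop on an object; the grip force is fixed at half the most. Time passes only in rows, so rows that do not move let the fingers close. It gives the time, the measured TCP pose, the force, the opening and the grip force at its end, in the units of the state.
- env.sense(): the state, without advancing time (a new reading comes with each control period).
- viewer.snapshot(name): name is "scene" or "top" or "wrist"; returns a dict with "frame" (480x640x3 uint8, red, green, blue), "fx", "fy", "cx", "cy" (pixels), "k1" (the pictures are not rectified: a ray, as slopes to the right and down, at radius r is drawn at 1 + k1 r^2 times it, then the intrinsics apply), "R" (3x3) and "t" (3): a world point X has camera coordinates R X + t. Camera axes: x right, y down, z forward; pixel columns grow to the right and rows downward; lengths in m; the calibration is good to about 2 mm. A picture is of the moment at which its call begins. There is no depth.
- order.job_done(): hands the job in; it is judged then, once.
The state is a dict: "time": time; "qpos": joint angles; "qvel": joint speeds; "joint_efforts": joint torques, N m; "tcp_pos": TCP position; "ee_rot": TCP orientation; "ft_force": force on the tool from outside, world axes, zero at the start; "wrist_torque": the same for the moment, N m; "grip_width": finger opening in m; "grip_force": force on a finger pad.
Only numpy, scipy, OpenCV 4.12 (cv2) and the standard library are available. Lean on these libraries where they do the work, as an engineer would, in place of code of your own. Each camera call takes 0.05 s, during which the arm holds its last target. There are 200 camera calls.

## Working session

There is one attempt and no reset: what is moved stays moved. The work goes in short steps, Python scripts to look and compute and a shell command to move; the robot and the scene stay as the last step left them, time stands still between calls to the robot, and variables do not carry over. Pictures are saved under pics/ and viewed, at most 16 in all, crops included, and the job is handed in when it is done.

```bash
ls; mkdir -p pics; cat > h.py <<'E'
import numpy as np, cv2
from bench import env, viewer, order
def snap(cam,fn,crop=None,scale=1):
    s=viewer.snapshot(cam); im=s["frame"][:,:,::-1].copy()
    if crop: x0,y0,x1,y1=crop; im=im[y0:y1,x0:x1]
    if scale!=1: im=cv2.resize(im,None,fx=scale,fy=scale,interpolation=cv2.INTER_CUBIC)
    cv2.imwrite("pics/"+fn,im); np.savez("pics/"+fn+".npz",**{k:np.array(s[k]) for k in s}); return s
def load(fn): return np.load("pics/"+fn+".npz")
def px(s,uv,z):
    K=np.array([[s["fx"],0,s["cx"]],[0,s["fy"],s["cy"]],[0,0,1]],float)
    d=(np.array(uv,float)-[s["cx"],s["cy"]])/[float(s["fx"]),float(s["fy"])]
    p=d.copy()
    for _ in range(30): p=d/(1+float(s["k1"])*(p@p))
    R=np.array(s["R"]);t=np.array(s["t"])
    r=R.T@np.array([p[0],p[1],1]); c=-R.T@t
    return c+r*(z-c[2])/r[2]
def proj(s,X):
    c=np.array(s["R"])@np.array(X)+np.array(s["t"]); p=c[:2]/c[2]; p=p*(1+float(s["k1"])*(p@p))
    return p*[float(s["fx"]),float(s["fy"])]+[float(s["cx"]),float(s["cy"])]
E
python3 - <<'E'
from h import *
s=snap("top","top0.png"); s2=snap("scene","scene0.png")
for q in (s,s2): print(q["fx"],q["k1"],-np.array(q["R"]).T@q["t"])
st=env.sense(); print(st,env.tcp_to_grasp)
E
```

```text
pics
469.23019201080314 -0.04043297712426286 [ 0.32637853 -0.07837165  1.06312913]
524.2431182388252 -0.11119720043227461 [-0.30889058  0.70077787  0.60056582]
{'time': 0.1, 'qpos': array([-1.28982659e+00,  4.86893933e-02,  9.77507609e-02,  1.62199062e+00,
        4.69024851e-06,  1.44298423e+00]), 'qvel': array([ 0.00014946, -0.00387758,  0.00500145, -0.00065699,  0.00081296,
       -0.00058164]), 'joint_efforts': array([ 3.38523918e-03, -3.39851403e+01,  3.20935428e+01,  1.58362719e-02,
       -1.22923693e-04,  8.55858019e-06]), 'tcp_pos': array([ 0.20851405, -0.48121937,  0.23022572]), 'ee_rot': array([-1.06351647e-03,  9.79184235e-01,  2.02970678e-01, -7.92503984e-05]), 'ft_force': array([ 0.04814879, -0.7974331 , -0.22781948]), 'wrist_torque': array([-0.00840891, -0.01285893,  0.02071209]), 'grip_force': 0.0, 'grip_width': 0.0857144399708251} 0.0187
```

View pics/top0.png

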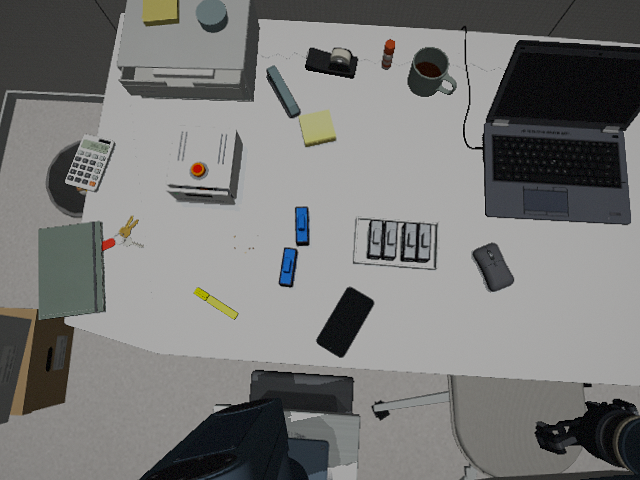

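View pics/scene0.png

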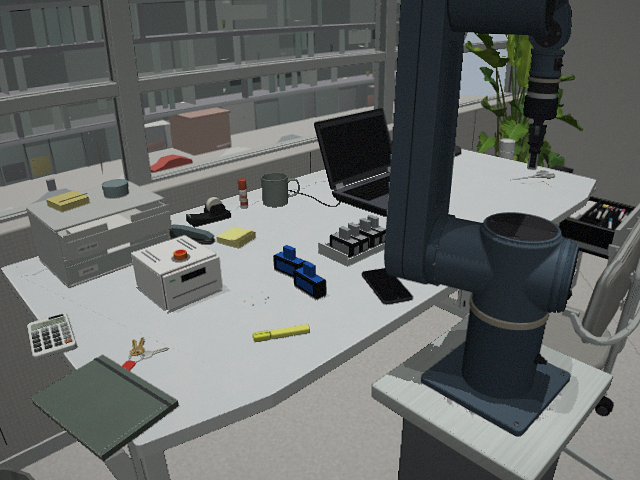

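The top view shows the dock (button about (198,170)), two blue cartridges at (302,225) and (288,267), and the rack with four greys near (395,243). The phone is at (345,322), the mouse at (493,267) and the highlighter at (216,303). I'll enlarge the working area.

```bash
python3 - <<'E'
from h import *
im=cv2.imread("pics/top0.png")
cv2.imwrite("pics/c1.png",cv2.resize(im[115:295,260:450],None,fx=4,fy=3.3333,interpolation=cv2.INTER_CUBIC) if 0 else cv2.resize(im[200:290,265:445],None,fx=4.4,fy=4.4,interpolation=cv2.INTER_CUBIC))
cv2.imwrite("pics/c2.png",cv2.resize(im[115:215,155:255],None,fx=6,fy=6,interpolation=cv2.INTER_CUBIC))
E
```

```text
(no output)
```

View pics/c1.png

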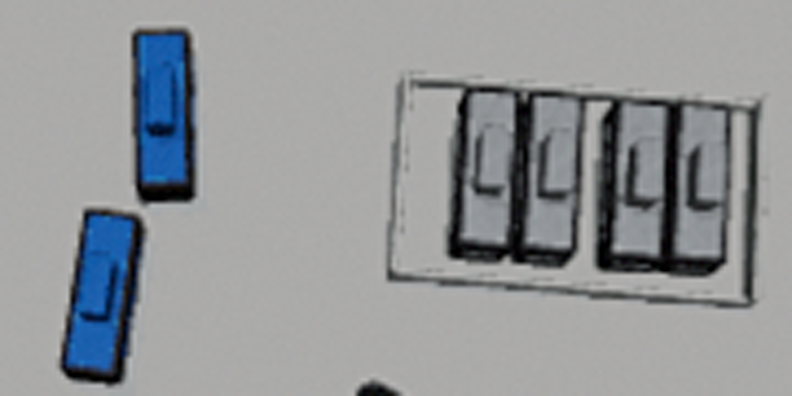

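View pics/c2.png

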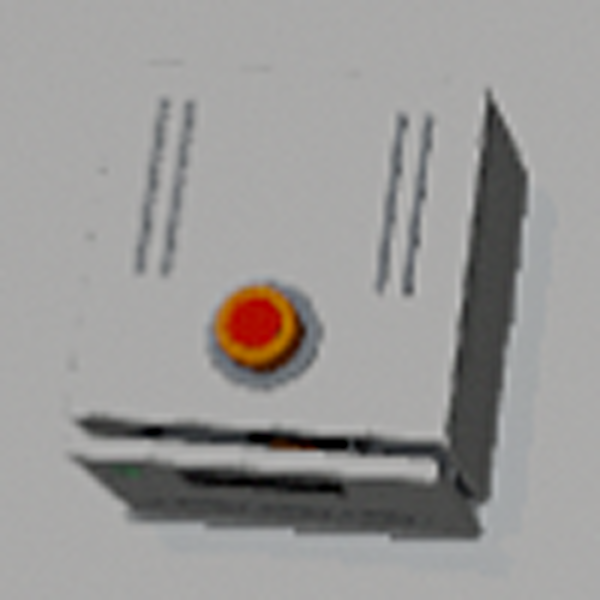

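The crops show, in crop pixels:
- **Blue A:** top corners (134,32), (189,30), (190,187), (140,190).
- **Blue B:** top corners (87,212), (142,216), (122,378), (65,370).
- **Rack:** corners (405,78), (757,102), (750,302), (390,277), with four greys inside.
- **Dock:** button at (258,322), hood front edge from (78,418) to (447,445).

```bash
python3 - <<'E'
from h import *
np.set_printoptions(precision=4,suppress=True)
s=load("top0.png")
f=lambda u,v,z:px(s,(265+(u+.5)/4.4-.5,200+(v+.5)/4.4-.5),z)
g=lambda u,v,z:px(s,(155+(u+.5)/6-.5,115+(v+.5)/6-.5),z)
def rect(P,z):
    P=[f(*p,z) for p in P]; c=sum(P)/4; d=(P[0]+P[1]-P[2]-P[3])/2;w=(P[0]+P[3]-P[1]-P[2])/2
    print(c,np.linalg.norm(d),np.linalg.norm(w),"yaw",np.degrees(np.arctan2(d[1],d[0])),np.degrees(np.arctan2(-w[0],w[1])))
print("blue");rect([(134,32),(189,30),(190,187),(140,190)],.04);rect([(87,212),(142,216),(122,378),(65,370)],.04)
print("rack");rect([(405,78),(757,102),(750,302),(390,277)],.02)
print("greys")
rect([(467,90),(518,92),(510,247),(464,245)],.044);rect([(531,95),(582,97),(573,251),(526,248)],.044)
rect([(618,103),(670,104),(663,259),(613,256)],.044);rect([(681,105),(730,107),(723,264),(676,260)],.044)
print("button",g(258,322,.103),"hood",g(78,418,.088),g(447,445,.088),g(490,92,.088), "panel",g(70,456,.086),g(480,480,.086))
E
```

```text
blue
[ 0.5512 -0.0039  0.04  ] 0.08203658831702519 0.02671441392925715 yaw 5.686282906678229 6.546534531188036
[0.4553 0.0183 0.04  ] 0.0808545533056606 0.028175854611960142 yaw -2.7043231392123896 -2.2771602173188197
rack
[ 0.5277 -0.217   0.02  ] 0.10453017432858008 0.18310155885741036 yaw -0.9923456743184976 -0.24131033176061223
greys
[ 0.5309 -0.1704  0.044 ] 0.07948836032927539 0.024398161139682756 yaw 0.5933524629202893 1.3649423378440884
[ 0.5308 -0.2022  0.044 ] 0.07874063992534526 0.024648248397136016 yaw -0.33201633881137027 0.8024035995844586
[ 0.5297 -0.2465  0.044 ] 0.07890835064662438 0.025643970551958845 yaw -0.4569524302487572 1.496418219735106
[ 0.53   -0.2775  0.044 ] 0.07993343338299141 0.024152381022861397 yaw -0.7759371088609742 0.1400230660803855
button [0.6467 0.2262 0.103 ] hood [0.6111 0.2923 0.088 ] [0.6094 0.1563 0.088 ] [0.7468 0.1555 0.088 ] panel [0.5971 0.294  0.086 ] [0.5976 0.1433 0.086 ]
```

```bash
python3 -m handwheel '[[0,0,0,0,0,-8.5,0.12],[0,0,0,0,0,-8.5,0.12],[0,0,0,0,0,-8.5,0.12],[0,0,0,0,0,-8.5,0.12],[0,0,0,0,0,-8.5,0.12],[0,0,0,0,0,-8.5,0.12],[0,0,0,0,0,-8.5,0.12],[0,0,0,0,0,-7.1,0.12],[0,0,0,0,0,0,0.12],[0,0,0,0,0,0,0.12]]'; cat >> h.py <<'E'
def st():
    s=env.sense(); w,x,y,z=s["ee_rot"]
    from scipy.spatial.transform import Rotation as Ro
    M=Ro.from_quat([x,y,z,w]).as_matrix()
    print("t",round(s["time"],2),"tcp",np.round(s["tcp_pos"],4),"yaw",round(np.degrees(np.arctan2(M[1,0],M[0,0])),2),"zax",np.round(M[:,2],3),"F",np.round(s["ft_force"],1),"w",round(s["grip_width"],4),"gf",round(s["grip_force"],1),"q",np.round(s["qpos"],2))
E
python3 -c "from h import *; st()"
```

```text
time: 1.1
tcp_pos: [0.2086, -0.4815, 0.2308]
ee_rot: [-0.0, 0.708, 0.706, 0.0]
ft_force: [0.2, -0.3, 1.4]
grip_width: 0.0477
grip_force: 0.0
t 1.1 tcp [ 0.2086 -0.4815  0.2308] yaw 89.87 zax [-0.     0.001 -1.   ] F [ 0.2 -0.3  1.4] w 0.0477 gf 0.0 q [-1.29  0.05  0.1   1.62  0.    0.28]
```

```bash
python3 -m handwheel '[[0.028,0.0322,0,0,0,0,0.12],[0.028,0.0322,0,0,0,0,0.12],[0.028,0.0322,0,0,0,0,0.12],[0.028,0.0322,0,0,0,0,0.12],[0.028,0.0322,0,0,0,0,0.12],[0.028,0.0322,0,0,0,0,0.12],[0.028,0.0322,0,0,0,0,0.12],[0.028,0.0322,0,0,0,0,0.12],[0.028,0.0322,0,0,0,0,0.12],[0.028,0.0322,0,0,0,0,0.12],[0,0,0,0,0,0,0.12]]'; python3 -c "
from h import *; st(); snap('wrist','w1.png')"
```

```text
time: 2.2
tcp_pos: [0.5335, -0.1978, 0.2304]
ee_rot: [-0.001, 0.705, 0.709, 0.001]
ft_force: [-0.1, -0.8, -0.7]
grip_width: 0.0477
grip_force: 0.0
t 2.2 tcp [ 0.5335 -0.1978  0.2304] yaw 90.26 zax [ 0.001  0.002 -1.   ] F [-0.1 -0.8 -0.7] w 0.0477 gf 0.0 q [-0.47  0.16  0.22  1.63  0.    1.09]
```

View pics/w1.png

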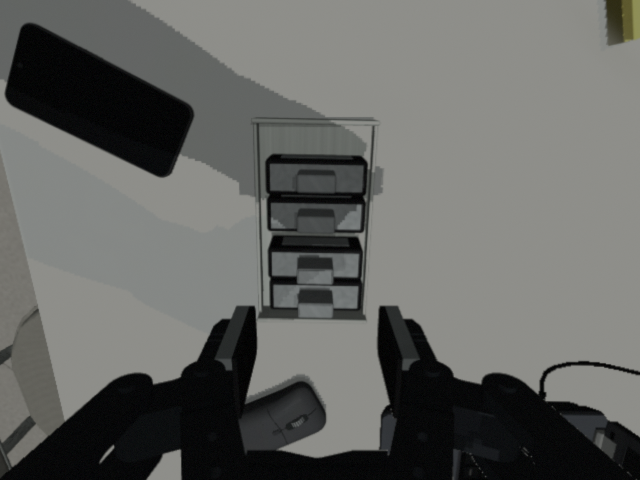

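The wrist view shows the rack at (255-375, 120-320), with grey blocks stacked at columns 297-335 and a at the top (rows 170-190). I'll enlarge it.

```bash
python3 - <<'E'
from h import *
im=cv2.imread("pics/w1.png")
cv2.imwrite("pics/c3.png",cv2.resize(im[110:330,245:385],None,fx=2.7*1,fy=2.7,interpolation=cv2.INTER_CUBIC)); s=load("w1.png"); print(-s["R"].T@s["t"], s["R"])
E
```

```text
[ 0.5331885  -0.11531161  0.37323606] [[ 9.99980620e-01  6.17700201e-03  7.77686382e-04]
 [ 5.61107792e-03 -9.48311537e-01  3.17291262e-01]
 [ 2.69739773e-03 -3.17280749e-01 -9.48327818e-01]]
```

View pics/c3.png

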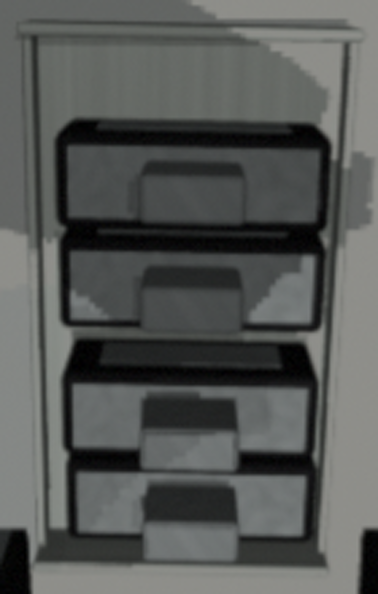

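In the crop, the block tops are a (142-244, 176-223), b (143-243, 286-330), c (140-238, 430-470) and d (145-240, 520-562). The rack's end-wall tops run at row 33 and row 563.

```bash
python3 - <<'E'
from h import *
s=load("w1.png")
f=lambda u,v,z:np.round(px(s,(245+(u+.5)/2.7-.5,110+(v+.5)/2.7-.5),z),4)
for n,(a,b,c,d) in dict(a=(142,244,176,223),b=(143,243,286,330),c=(140,238,430,470),d=(145,240,520,562)).items():
    print(n,f((a+b)/2,(c+d)/2,.072), f(b,c,.072)-f(a,d,.072))
print(f(20,25,.03),f(363,33,.03),f(35,560,.03),f(327,566,.03))
E
```

```text
a [ 0.5334 -0.1698  0.072 ] [0.0285 0.0134 0.    ]
b [ 0.5335 -0.2012  0.072 ] [0.0288 0.0134 0.    ]
c [ 0.5326 -0.2458  0.072 ] [0.0295 0.0132 0.    ]
d [ 0.5338 -0.2764  0.072 ] [0.0294 0.0147 0.    ]
[ 0.4808 -0.1247  0.03  ] [ 0.5846 -0.1264  0.03  ] [ 0.4779 -0.3067  0.03  ] [ 0.5819 -0.3085  0.03  ]
```

```bash
python3 -m handwheel '[[-0.0034,0,0.04,0,0,0,0.12],[0,0,0.04,0,0,0,0.12],[0,0,0.04,0,0,0,0.12],[0,0,0.03,0,0,0,0.12],[0,0,0.02,0,0,0,0.12],[0,0,0.01,0,0,0,0.12],[0,0,0,0,0,0,0.12],[0,0,0,0,0,0,0.12]]'; python3 -c "
from h import *; st()"
```

```text
time: 3.05
tcp_pos: [0.5309, -0.2058, 0.0525]
ee_rot: [0.001, 0.707, 0.707, 0.0]
ft_force: [-0.4, 0.1, 0.2]
grip_width: 0.0476
grip_force: 0.0
t 3.05 tcp [ 0.5309 -0.2058  0.0525] yaw 89.95 zax [ 0.001 -0.001 -1.   ] F [-0.4  0.1  0.2] w 0.0476 gf 0.0 q [-0.49  0.2  -0.1   1.28 -0.    1.08]
```

```bash
python3 -m handwheel '[[0.004,0.002,0.003,0,0,0,0.12],[0,0,0,0,0,0,-0.8],[0,0,0,0,0,0,-0.8],[0,0,0,0,0,0,-0.8],[0,0,0,0,0,0,-0.8],[0,0,0,0,0,0,-0.8]]'; python3 -c "
from h import *; st()"
```

```text
time: 3.65
tcp_pos: [0.5336, -0.2014, 0.0497]
ee_rot: [0.001, 0.707, 0.707, 0.001]
ft_force: [0.7, 0.6, 5.4]
grip_width: 0.0288
grip_force: 60.9
t 3.65 tcp [ 0.5336 -0.2014  0.0497] yaw 90.03 zax [ 0.002 -0.001 -1.   ] F [0.7 0.6 5.4] w 0.0288 gf 60.9 q [-0.48  0.2  -0.1   1.27  0.    1.09]
```

```bash
python3 -m handwheel '[[0,0,-0.001,0,0,0,-0.8],[0.003,0,0,0,0,0,-0.8],[0.003,0,0,0,0,0,-0.8],[0.003,0,0,0,0,0,-0.8],[0.003,0,0,0,0,0,-0.8],[0.003,0,0,0,0,0,-0.8],[0.003,0,0,0,0,0,-0.8],[0.001,0,0,0,0,0,-0.8],[0,0,0,0,0,0,-0.8]]'; python3 -c "
from h import *; st()"
```

```text
time: 4.55
tcp_pos: [0.5328, -0.1822, 0.0498]
ee_rot: [0.001, 0.707, 0.707, -0.0]
ft_force: [-0.5, -3.9, 5.3]
grip_width: 0.0286
grip_force: 60.8
t 4.55 tcp [ 0.5328 -0.1822  0.0498] yaw 90.03 zax [ 0.001 -0.001 -1.   ] F [-0.5 -3.9  5.3] w 0.0286 gf 60.8 q [-0.45  0.18 -0.12  1.27 -0.    1.12]
```

```bash
python3 -m handwheel '[[0,0,0,0,0,0,0.12],[0,0,0,0,0,0,0.12],[0,0,0,0,0,0,0.12],[0,0,-0.03,0,0,0,0.12],[0,0,-0.03,0,0,0,0.12],[-0.03,0,0,0,0,0,0.12],[-0.033,0,0,0,0,0,0.12],[0,0,0,0,0,0,0.12],[0,0,0.03,0,0,0,0.12],[0,0,0.02,0,0,0,0.12],[0,0,0.007,0,0,0,0.12],[0,0,0,0,0,0,0.12]]'; python3 -c "
from h import *; st()"
```

```text
time: 5.75
tcp_pos: [0.531, -0.2434, 0.0501]
ee_rot: [-0.002, 0.707, 0.707, -0.0]
ft_force: [-0.0, 1.4, -0.5]
grip_width: 0.0476
grip_force: 0.0
t 5.75 tcp [ 0.531  -0.2434  0.0501] yaw 90.05 zax [-0.004  0.003 -1.   ] F [-0.   1.4 -0.5] w 0.0476 gf 0.0 q [-0.54  0.24 -0.05  1.29  0.    1.03]
```

```bash
python3 -m handwheel '[[-0.001,0.001,0,0,0,0,-0.8],[0,0,0,0,0,0,-0.8],[0,0,0,0,0,0,-0.8],[0,0,0,0,0,0,-0.8],[0,0,0,0,0,0,-0.8],[-0.003,0,0,0,0,0,-0.8],[-0.003,0,0,0,0,0,-0.8],[-0.002,0,0,0,0,0,-0.8],[0,0,0,0,0,0,-0.8]]'; python3 -c "
from h import *; st()"; python3 -m handwheel '[[0,0,0,0,0,0,0.12],[0,0,0,0,0,0,0.12],[0,0,0,0,0,0,0.12],[0,0,-0.03,0,0,0,0.12],[0,0,-0.04,0,0,0,0.12],[0,0,-0.05,0,0,0,-1],[0,0,-0.03,0,0,0,-1],[0.04,0.01,0,0,0,0,-1],[0.04,0.01,0,0,0,0,-1],[0.04,0.01,0,0,0,0,-1],[0.04,0.01,0,0,0,0,-1],[0.04,0.01,0,0,0,0,-1]]'; python3 -c "
from h import *; st()"
```

```text
time: 6.65
tcp_pos: [0.5343, -0.2529, 0.0536]
ee_rot: [-0.0, 0.707, 0.707, 0.002]
ft_force: [-0.8, 5.2, 6.6]
grip_width: 0.0288
grip_force: 61.0
t 6.65 tcp [ 0.5343 -0.2529  0.0536] yaw 90.06 zax [ 0.002  0.003 -1.   ] F [-0.8  5.2  6.6] w 0.0288 gf 61.0 q [-0.56  0.25 -0.03  1.29  0.    1.01]
time: 7.85
tcp_pos: [0.5837, -0.0529, 0.2019]
ee_rot: [0.0, 0.707, 0.707, -0.0]
ft_force: [0.4, -0.4, 0.1]
grip_width: 0.0002
grip_force: 0.0
t 7.85 tcp [ 0.5837 -0.0529  0.2019] yaw 89.99 zax [-0.    -0.001 -1.   ] F [ 0.4 -0.4  0.1] w 0.0002 gf 0.0 q [-0.2   0.2   0.21  1.58 -0.    1.37]
```

```bash
python3 -m handwheel '[[0.035,0.008,0,0,0,0,-1],[0.035,0.008,0,0,0,0,-1],[0.035,0.008,0,0,0,0,-1],[0.035,0.008,0,0,0,0,-1],[0.035,0.008,0,0,0,0,-1],[0.035,0.008,0,0,0,0,-1],[0.035,0.008,0,0,0,0,-1],[0.034,0.007,0,0,0,0,-1],[0,0,0.04,0,0,0,-1],[0,0,0.03,0,0,0,-1],[0,0,0,0,0,0,-1],[0,0,0,0,0,0,-1]]'; python3 -c "
from h import *; st(); s=snap('wrist','w2.png'); s2=snap('top','top2.png'); print(proj(s,[.6467,.2262,.103]))"
```

```text
time: 9.05
tcp_pos: [0.6456, 0.2245, 0.1312]
ee_rot: [-0.001, 0.707, 0.707, -0.001]
ft_force: [0.2, -0.4, 0.7]
grip_width: -0.0001
grip_force: 0.0
t 9.05 tcp [0.6456 0.2245 0.1312] yaw 90.01 zax [-0.003 -0.001 -1.   ] F [ 0.2 -0.4  0.7] w -0.0001 gf 0.0 q [ 0.24  0.47  0.41  1.51 -0.    1.81]
[318.39943409 289.35394773]
```

View pics/w2.png

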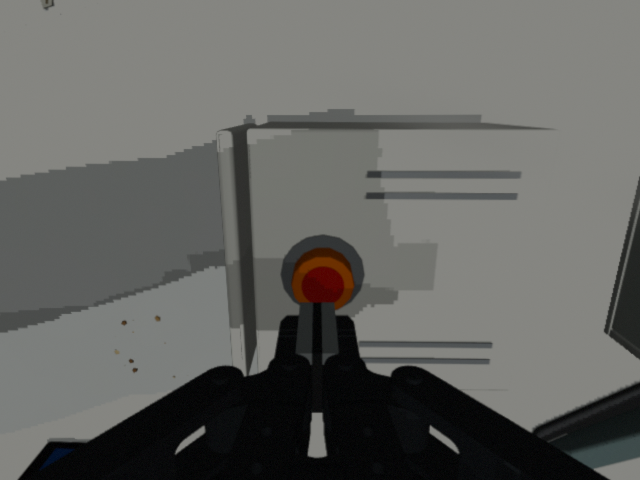

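The button sits at (323,284), right under the fingertips, and my estimate projects within about 5 px of it. Next I press it.

```bash
python3 -m handwheel '[[0.001,0.001,0.02,0,0,0,-1],[0,0,0.01,0,0,0,-1],[0,0,0.006,0,0,0,-1],[0,0,0.004,0,0,0,-1],[0,0,0.001,0,0,0,-1],[0,0,0,0,0,0,-1]]'; python3 -m handwheel '[[0,0,-0.03,0,0,0,-1],[0,0,-0.04,0,0,0,-1],[0,0,-0.02,0,0,0,-1],[0,0,0,0,0,0,-1],[0,0,0,0,0,0,-1],[0,0,0,0,0,0,-1]]'; python3 -c "
from h import *; st(); snap('top','top3.png',crop=(130,100,450,310),scale=2.5)"
```

```text
time: 9.75
tcp_pos: [0.648, 0.2259, 0.0927]
ee_rot: [0.001, 0.707, 0.707, 0.001]
ft_force: [0.5, -1.3, 3.0]
grip_width: -0.0
grip_force: 1.7
time: 10.35
tcp_pos: [0.6464, 0.2259, 0.1791]
ee_rot: [-0.001, 0.707, 0.707, -0.002]
ft_force: [0.0, -1.1, -0.3]
grip_width: -0.0001
grip_force: 0.0
t 10.35 tcp [0.6464 0.2259 0.1791] yaw 90.03 zax [-0.004 -0.001 -1.   ] F [ 0.  -1.1 -0.3] w -0.0001 gf 0.0 q [0.24 0.48 0.52 1.61 0.   1.81]
```

View pics/top3.png

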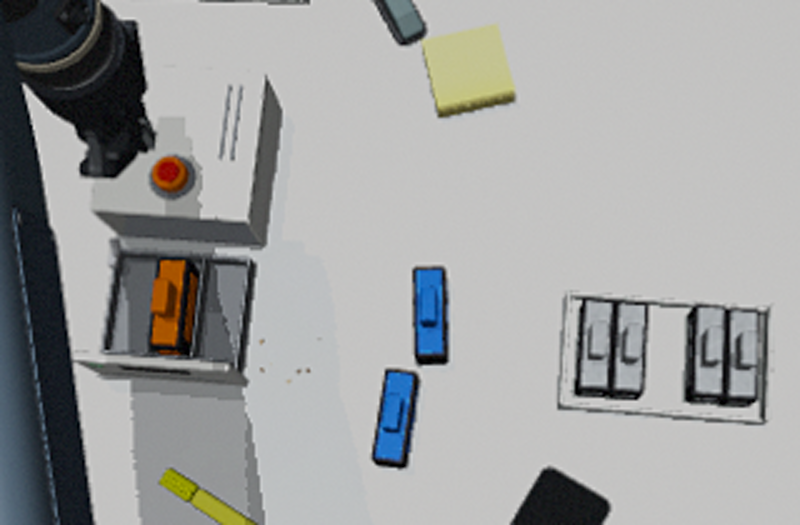

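The tray is out with the orange block at about (164,291) in the crop, and the greys are parted: b's right edge is at 647, c's left at 688.

```bash
python3 - <<'E'
from h import *
s=load("top3.png")
f=lambda u,v,z:np.round(px(s,(130+(u+.5)/2.5-.5,100+(v+.5)/2.5-.5),z),4)
print("orange block",f(164,291,.076),"box",f(153,262,.048),f(183,262,.048),f(180,352,.048),f(150,350,.048))
print("blueA",f(429,304,.068),"B",f(395,411,.068))
print("greys",[f(u,v,.044)[1] for u,v in((578,345),(612,345),(645,345),(690,350),(727,350),(760,350))])
print("panel top",f(80,360,.086),f(240,376,.086))
E
```

```text
orange block [0.5465 0.226  0.076 ] box [0.5788 0.248  0.048 ] [0.5806 0.2208 0.048 ] [0.4986 0.2135 0.048 ] [0.4986 0.2405 0.048 ]
blueA [ 0.5519 -0.0045  0.068 ] B [0.4564 0.0172 0.068 ]
greys [np.float64(-0.1372), np.float64(-0.1672), np.float64(-0.1964), np.float64(-0.2363), np.float64(-0.269), np.float64(-0.2982)]
panel top [0.4795 0.2875 0.086 ] [0.475  0.1491 0.086 ]
```

```bash
python3 -m handwheel '[[0,-0.03,-0.01,0,0,0,0.12],[0,-0.03,-0.01,0,0,0,0.12],[0.001,-0.03,0,0,0,0,0.12],[0,-0.014,0,0,0,0,0.12],[0,0,0,0,0,0,0.12],[0,0,0,0,0,0,0.12]]'; python3 -c "
from h import *; st(); s=snap('wrist','w4.png',crop=(200,160,440,340),scale=3.3)"
```

```text
time: 11.0
tcp_pos: [0.5431, 0.2269, 0.2001]
ee_rot: [-0.0, 0.707, 0.707, -0.001]
ft_force: [1.1, 0.5, 0.1]
grip_width: 0.0476
grip_force: 0.0
t 11.0 tcp [0.5431 0.2269 0.2001] yaw 90.03 zax [-0.001 -0.001 -1.   ] F [1.1 0.5 0.1] w 0.0476 gf 0.0 q [ 0.28  0.21  0.22  1.58 -0.    1.85]
```

View pics/w4.png

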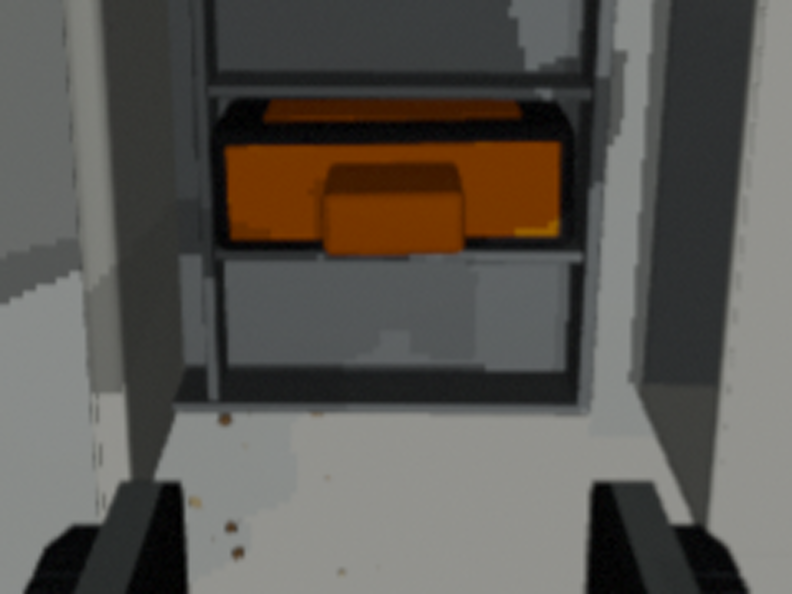

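The orange block top spans (323-464, 197-253) in the crop. The bay ribs are at rows 90 and 257 and the tray walls at columns 207 and 588.

```bash
python3 - <<'E'
from h import *
s=load("w4.png")
f=lambda u,v,z:np.round(px(s,(200+(u+.5)/3.3-.5,160+(v+.5)/3.3-.5),z),4)
print("block",f(393.5,225,.076),f(464,197,.076)-f(323,253,.076))
print("ribs",f(400,90,.03),f(400,257,.03),"rim",f(380,407,.031),"walls",f(207,230,.031),f(588,230,.031))
print("yaw pts",f(228,240,.048),f(558,237,.048))
E
```

```text
block [0.5448 0.2299 0.076 ] [0.0296 0.0124 0.    ]
ribs [0.5465 0.2497 0.03  ] [0.5467 0.2079 0.03  ] rim [0.5417 0.1676 0.031 ] walls [0.4992 0.2151 0.031 ] [0.5928 0.2153 0.031 ]
yaw pts [0.5064 0.2178 0.048 ] [0.5832 0.2187 0.048 ]
```

```bash
python3 -m handwheel '[[0.0025,0.0015,0.03,0,0,0,0.12],[0,0,0.03,0,0,0,0.12],[0,0,0.03,0,0,0,0.12],[0,0,0.03,0,0,0,0.12],[0,0,0.015,0,0,0,0.12],[0,0,0.01,0,0,0,0.12],[0,0,0,0,0,0,0.12],[0,0,0,0,0,0,-0.8],[0,0,0,0,0,0,-0.8],[0,0,0,0,0,0,-0.8],[0,0,0,0,0,0,-0.8],[0,0,0,0,0,0,-0.8]]'; python3 -c "
from h import *; st()"
```

```text
time: 12.25
tcp_pos: [0.5464, 0.2299, 0.0582]
ee_rot: [0.001, 0.707, 0.707, 0.002]
ft_force: [0.5, 0.3, 3.7]
grip_width: 0.0285
grip_force: 60.5
t 12.25 tcp [0.5464 0.2299 0.0582] yaw 90.02 zax [ 0.004  0.001 -1.   ] F [0.5 0.3 3.7] w 0.0285 gf 60.5 q [ 0.29  0.25 -0.02  1.3  -0.    1.86]
```

```bash
python3 -m handwheel '[[0,0,-0.02,0,0,0,-0.8],[0,0,-0.04,0,0,0,-0.8],[0,0,-0.04,0,0,0,-0.8],[0,0,-0.02,0,0,0,-0.8],[-0.04,-0.002,0,0,0,0,-0.8],[-0.04,-0.002,0,0,0,0,-0.8],[-0.04,-0.002,0,0,0,0,-0.8],[-0.04,-0.002,0,0,0,0,-0.8],[-0.04,-0.002,0,0,0,0,-0.8],[-0.04,-0.002,0,0,0,0,-0.8],[-0.04,-0.002,0,0,0,0,-0.8],[-0.04,0,0,0,0,0,-0.8]]'; python3 -m handwheel '[[-0.04,0,0,0,0,0,-0.8],[-0.04,0,0,0,0,0,-0.8],[-0.02,0,0,0,0,0,-0.8],[-0.015,0,0,0,0,0,-0.8],[-0.01,0,0,0,0,0,-0.8],[0,0,0,0,0,0,-0.8],[0,0,0,0,0,0,-0.8],[0,0,0,0,0,0,-0.8]]'; python3 -c "
from h import *; st();st(); s=snap('wrist','w5.png',crop=(220,120,420,330),scale=2.8)"
```

```text
time: 13.45
tcp_pos: [0.5299, -0.0918, 0.1754]
ee_rot: [-0.001, 0.707, 0.707, -0.0]
ft_force: [1.0, 0.4, -1.9]
grip_width: 0.0281
grip_force: 60.5
time: 14.25
tcp_pos: [0.5312, -0.2143, 0.1763]
ee_rot: [-0.0, 0.706, 0.708, 0.0]
ft_force: [0.3, 0.4, -2.2]
grip_width: 0.0287
grip_force: 60.5
t 14.25 tcp [ 0.5312 -0.2143  0.1763] yaw 90.11 zax [-0.     0.001 -1.   ] F [ 0.3  0.4 -2.2] w 0.0287 gf 60.5 q [-0.5   0.17  0.12  1.52  0.    1.07]
t 14.25 tcp [ 0.5312 -0.2143  0.1763] yaw 90.11 zax [-0.     0.001 -1.   ] F [ 0.3  0.4 -2.2] w 0.0287 gf 60.5 q [-0.5   0.17  0.12  1.52  0.    1.07]
```

View pics/w5.png

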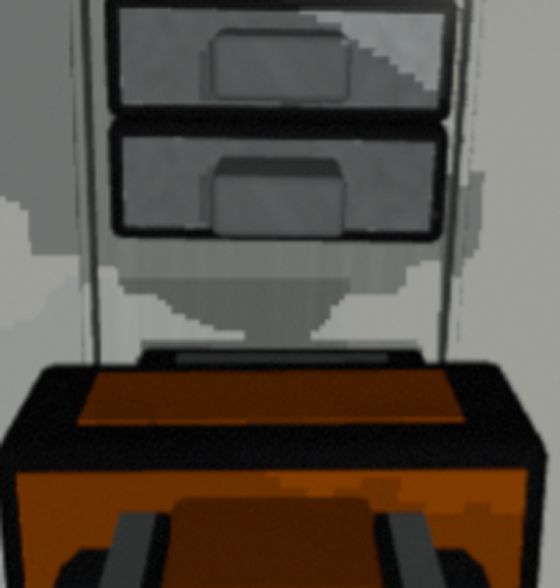

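In the crop, b's near top edge is at row 238. The dark edge of c just shows above the orange box at row 350.

```bash
python3 - <<'E'
from h import *
s=load("w5.png")
f=lambda u,v,z:np.round(px(s,(220+(u+.5)/2.8-.5,120+(v+.5)/2.8-.5),z),4)
print("b edge",f(280,239,.044),"c foot",f(280,350,.004),f(280,340,.004), "a/b",f(280,115,.044),"b block",f(279,205,.072))
print("orange top box", f(280,468,.1763-.046+.04), f(280,372,.1763-.046))
E
```

```text
b edge [ 0.5336 -0.1969  0.044 ] c foot [ 0.5341 -0.24    0.004 ] [ 0.5341 -0.2369  0.004 ] a/b [ 0.5334 -0.1662  0.044 ] b block [ 0.5331 -0.1825  0.072 ]
orange top box [ 0.5327 -0.2009  0.1703] [ 0.533  -0.2007  0.1303]
```

```bash
python3 -m handwheel '[[-0.0015,0,0.03,0,0,0,-0.8],[0,0,0.03,0,0,0,-0.8],[0,0,0.02,0,0,0,-0.8],[0,0,0.015,0,0,0,-0.8],[0,0,0.01,0,0,0,-0.8],[0,0,0.01,0,0,0,-0.8],[0,0,0.005,0,0,0,-0.8],[0,0,0,0,0,0,-0.8],[0,0,0,0,0,0,-0.8]]'; python3 -c "
from h import *; st()"
```

```text
time: 15.2
tcp_pos: [0.5316, -0.2173, 0.0571]
ee_rot: [0.001, 0.707, 0.707, 0.0]
ft_force: [0.8, -0.6, -1.5]
grip_width: 0.0285
grip_force: 60.5
t 15.2 tcp [ 0.5316 -0.2173  0.0571] yaw 90.02 zax [ 0.001 -0.001 -1.   ] F [ 0.8 -0.6 -1.5] w 0.0285 gf 60.5 q [-0.5   0.21 -0.08  1.29  0.    1.07]
```

```bash
python3 -m handwheel '[[0,0,0.002,0,0,0,-0.8],[0,0,0.001,0,0,0,-0.8],[0,0,0.001,0,0,0,-0.8],[0,0,0.001,0,0,0,-0.8],[0,0,0,0,0,0,-0.8],[0,0,0,0,0,0,-0.8]]'; python3 -c "
from h import *; st()"
```

```text
time: 15.8
tcp_pos: [0.5317, -0.2175, 0.0543]
ee_rot: [0.001, 0.707, 0.707, 0.0]
ft_force: [-3.5, 1.4, 8.2]
grip_width: 0.0289
grip_force: 61.7
t 15.8 tcp [ 0.5317 -0.2175  0.0543] yaw 90.02 zax [ 0.002 -0.002 -1.   ] F [-3.5  1.4  8.2] w 0.0289 gf 61.7 q [-0.5   0.21 -0.08  1.28 -0.    1.07]
```

```bash
python3 -m handwheel '[[0,0,0,0,0,0,0.12],[0,0,0,0,0,0,0.12],[0,0,0,0,0,0,0.12],[0,0,-0.03,0,0,0,0.12],[0,0,-0.05,0,0,0,0.12],[0,0,-0.05,0,0,0,0.12],[0.04,0.004,0,0,0,0,0.12],[0.045,0.004,0,0,0,0,0.12],[0.045,0.004,0,0,0,0,0.12],[0.045,0.004,0,0,0,0,0.12],[0.038,0.004,0,0,0,0,0.12],[0,0,0,0,0,0,0.12]]'; python3 -m handwheel '[[0,0,0,0,0,0,0.12],[0,0,0,0,0,0,0.12]]'; python3 -c "
from h import *; st(); s=snap('wrist','w6.png',crop=(120,150,480,390),scale=2.2);snap('top','top6.png')"
```

```text
time: 17.0
tcp_pos: [0.5509, 0.0006, 0.181]
ee_rot: [-0.001, 0.705, 0.709, 0.001]
ft_force: [-0.2, -0.3, 1.1]
grip_width: 0.0477
grip_force: 0.0
time: 17.2
tcp_pos: [0.551, -0.0049, 0.1811]
ee_rot: [0.0, 0.707, 0.707, -0.0]
ft_force: [-0.2, -0.2, -0.4]
grip_width: 0.0477
grip_force: 0.0
t 17.2 tcp [ 0.551  -0.0049  0.1811] yaw 89.98 zax [-0.    -0.001 -1.   ] F [-0.2 -0.2 -0.4] w 0.0477 gf 0.0 q [-0.13  0.11  0.07  1.53 -0.    1.44]
```

View pics/w6.png

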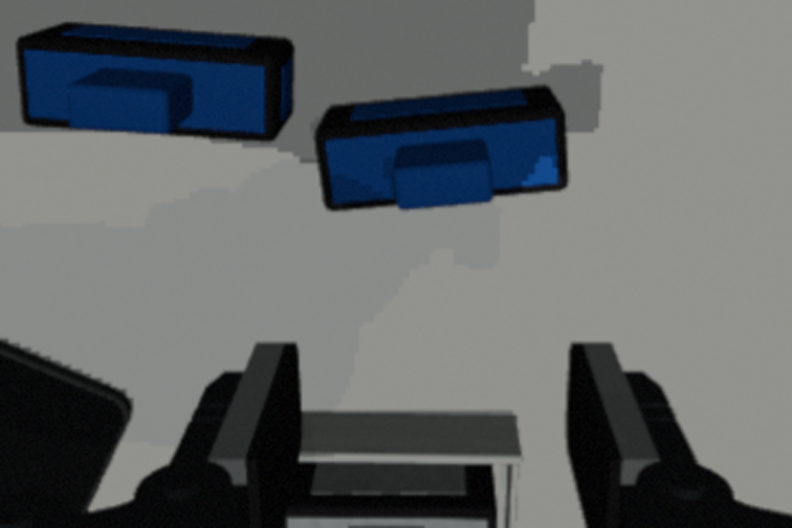

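In the crop, blue A's block top has corners (397,172), (491,165), (493,199), (399,208) and its box edge runs from (332,208) to (567,186). Blue B's block top is (70,97), (172,101), (170,132), (68,126), with box edge (27,123) to (272,137).

```bash
python3 - <<'E'
from h import *
s=load("w6.png")
f=lambda u,v,z:np.round(px(s,(120+(u+.5)/2.2-.5,150+(v+.5)/2.2-.5),z),4)
for B,E in (([(397,172),(491,165),(493,199),(399,208)],[(332,208),(567,186)]),([(70,97),(172,101),(170,132),(68,126)],[(27,123),(272,137)])):
    P=[f(*p,.068) for p in B]; e=[f(*p,.04) for p in E]; d=e[1]-e[0]; dd=P[1]+P[2]-P[0]-P[3]
    print("c",sum(P)/4,np.linalg.norm(dd)/2,np.linalg.norm(P[0]+P[1]-P[2]-P[3])/2,"yaw",np.degrees(np.arctan2(d[1],d[0])),np.degrees(np.arctan2(dd[1],dd[0])),np.linalg.norm(d))
E
```

```text
c [ 0.554725 -0.003025  0.068   ] 0.02867272222862695 0.01116893011886098 yaw 5.753457802454992 5.302977775994711 0.07980200498734344
c [0.458875 0.0191   0.068   ] 0.0297829229593067 0.009248378236209847 yaw -3.299113319173966 -2.694284289856104 0.07993247149938501
```

```bash
python3 -m handwheel '[[0.0015,0.003,0.03,0,0,0,0.12],[0,0,0.03,0,0,-5.5,0.12],[0,0,0.03,0,0,0,0.12],[0,0,0.025,0,0,0,0.12],[0,0,0.012,0,0,0,0.12],[0,0,0.007,0,0,0,0.12],[0,0,0,0,0,0,0.12],[0,0,0,0,0,0,-0.8],[0,0,0,0,0,0,-0.8],[0,0,0,0,0,0,-0.8],[0,0,0,0,0,0,-0.8],[0,0,0,0,0,0,-0.8]]'; python3 -c "
from h import *; st()"
```

```text
time: 18.5
tcp_pos: [0.5556, -0.0028, 0.0493]
ee_rot: [0.002, 0.672, 0.74, 0.001]
ft_force: [-0.0, -1.1, 5.5]
grip_width: 0.0281
grip_force: 62.3
t 18.5 tcp [ 0.5556 -0.0028  0.0493] yaw 95.52 zax [ 0.004 -0.001 -1.   ] F [-0.  -1.1  5.5] w 0.0281 gf 62.3 q [-0.13  0.16 -0.14  1.26 -0.    1.35]
```

```bash
python3 -m handwheel '[[0,0,-0.02,0,0,0,-0.8],[0,0,-0.04,0,0,0,-0.8],[0,0,-0.04,0,0,6,-0.8],[0.02,-0.002,-0.01,0,0,0,-0.8],[0.03,-0.004,0,0,0,0,-0.8],[0.03,-0.004,0,0,0,0,-0.8],[0.03,0,0,0,0,0,-0.8],[0.03,0,0,0,0,0,-0.8],[0.03,0,0,0,0,0,-0.8],[0.02,0,0,0,0,0,-0.8],[0,0,0,0,0,0,-0.8],[0,0,0,0,0,0,-0.8]]'; python3 -c "
from h import *; st(); snap('wrist','w7.png',crop=(200,120,440,300),scale=3)"
```

```text
time: 19.7
tcp_pos: [0.5449, 0.1877, 0.1564]
ee_rot: [-0.0, 0.71, 0.705, -0.001]
ft_force: [0.3, 0.0, -1.6]
grip_width: 0.0284
grip_force: 61.4
t 19.7 tcp [0.5449 0.1877 0.1564] yaw 89.59 zax [-0.002 -0.001 -1.   ] F [ 0.3  0.  -1.6] w 0.0284 gf 61.4 q [ 0.22  0.18  0.09  1.49 -0.    1.79]
```

View pics/w7.png

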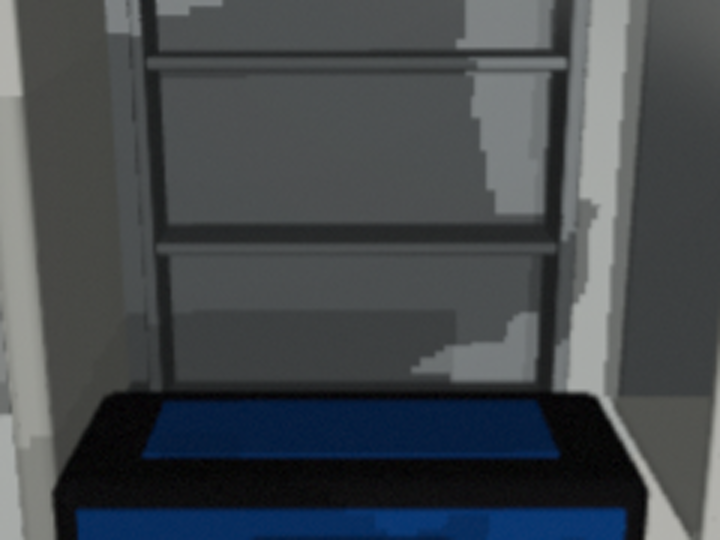

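In the crop, the ribs are at rows 62 and 247 and the bay ends at columns 156 and 557. Blue A hangs below.

```bash
python3 - <<'E'
from h import *
s=load("w7.png")
f=lambda u,v,z:np.round(px(s,(200+(u+.5)/3-.5,120+(v+.5)/3-.5),z),4)
print("ribs",f(356,62,.03),f(356,247,.03),"ends",f(156,247,.03),f(557,247,.03))
zb=.1564-.049
print("blue face", f(80,510,zb+.04),f(625,508,zb+.04), f(110,398,zb),f(600,398,zb))
E
```

```text
ribs [0.5464 0.2494 0.03  ] [0.5462 0.2085 0.03  ] ends [0.5006 0.2087 0.03  ] [0.592  0.2082 0.03  ]
blue face [0.5078 0.1986 0.1474] [0.5831 0.1986 0.1474] [0.5044 0.2004 0.1074] [0.5873 0.2    0.1074]
```

```bash
python3 -m handwheel '[[0.0015,0.001,0.03,0,0,0,-0.8],[0,0,0.025,0,0,0,-0.8],[0,0,0.02,0,0,0,-0.8],[0,0,0.01,0,0,0,-0.8],[0,0,0.008,0,0,0,-0.8],[0,0,0.003,0,0,0,-0.8],[0,0,0.001,0,0,0,-0.8],[0,0,0.001,0,0,0,-0.8],[0,0,0,0,0,0,-0.8],[0,0,0,0,0,0,-0.8]]'; python3 -c "
from h import *; st()"
```

```text
time: 20.75
tcp_pos: [0.5471, 0.1893, 0.0601]
ee_rot: [0.0, 0.71, 0.704, 0.001]
ft_force: [-0.6, 0.1, -1.5]
grip_width: 0.0284
grip_force: 61.4
t 20.75 tcp [0.5471 0.1893 0.0601] yaw 89.53 zax [ 0.001  0.    -1.   ] F [-0.6  0.1 -1.5] w 0.0284 gf 61.4 q [ 0.22  0.22 -0.06  1.3   0.    1.8 ]
```

```bash
python3 -m handwheel '[[0,0,0.001,0,0,0,-0.8],[0,0,0.001,0,0,0,-0.8],[0,0,0.001,0,0,0,-0.8],[0,0,0.001,0,0,0,-0.8],[0,0,0,0,0,0,-0.8],[0,0,0,0,0,0,-0.8]]'; python3 -c "
from h import *; st()"
```

```text
time: 21.35
tcp_pos: [0.5473, 0.1892, 0.0572]
ee_rot: [0.001, 0.71, 0.704, 0.001]
ft_force: [-1.9, 0.2, 5.0]
grip_width: 0.0281
grip_force: 62.3
t 21.35 tcp [0.5473 0.1892 0.0572] yaw 89.52 zax [ 0.002  0.    -1.   ] F [-1.9  0.2  5. ] w 0.0281 gf 62.3 q [ 0.22  0.22 -0.06  1.29 -0.    1.8 ]
```

```bash
python3 -m handwheel '[[0,0,0,0,0,0,0.12],[0,0,0,0,0,0,0.12],[0,0,0,0,0,0,0.12],[0,0,-0.03,0,0,0,0.12],[0,0,-0.04,0,0,0,0.12],[0,0,-0.05,0,0,0,0.12],[0,0,0,0,0,0,0.12]]'; python3 - <<'E'
from h import *
snap('top','top8.png')
for n in ('top0.png','top8.png'):
    im=load(n)["frame"].astype(int); m=((im[...,2]>90)&(im[...,2]>1.6*im[...,0])&(im[...,2]>1.3*im[...,1])).astype('uint8')
    for c in cv2.findContours(m,cv2.RETR_EXTERNAL,cv2.CHAIN_APPROX_NONE)[0]:
        if cv2.contourArea(c)>60: r=cv2.minAreaRect(c); print(n,np.round(r[0],1),np.round(r[1],1),round(r[2],1),np.round(px(load(n),r[0],.045),4))
st()
E
```

```text
time: 22.05
tcp_pos: [0.551, 0.1901, 0.1841]
ee_rot: [0.004, 0.71, 0.704, 0.006]
ft_force: [-0.0, 0.5, 0.4]
grip_width: 0.0476
grip_force: 0.0
top0.png [287.1 265.9] [10.6 35. ] 8.7 [0.4553 0.0203 0.045 ]
top0.png [301.  224.5] [33. 10.] 90.0 [ 0.5498 -0.0027  0.045 ]
top8.png [287.1 266. ] [10.9 35.4] 8.7 [0.4551 0.0204 0.045 ]
top8.png [214.3 219.9] [11.  33.3] 7.4 [0.5475 0.1918 0.045 ]
t 22.1 tcp [0.5497 0.1898 0.1806] yaw 89.52 zax [ 0.01   0.002 -1.   ] F [ 0.6 -0.  -1.1] w 0.0476 gf 0.0 q [ 0.22  0.18  0.14  1.52 -0.    1.8 ]
```

```bash
python3 -m handwheel '[[-0.034,-0.018,0,0,0,0,0.12],[-0.034,-0.018,0,0,0,0,0.12],[-0.034,-0.018,0,0,0,0,0.12],[-0.034,-0.018,0,0,0,0,0.12],[-0.0335,-0.0163,0,0,0,0,0.12],[0,0,0.01,0,0,2.5,0.12],[0,0,0.04,0,0,0,0.12],[0,0,0.03,0,0,0,0.12],[0,0,0,0,0,0,0.12],[0,0,0,0,0,0,0.12],[0,0,0,0,0,0,0.12]]'; python3 - <<'E'
from h import *
st(); s=snap('wrist','w9.png')
im=s["frame"].astype(int); m=((im[...,2]>50)&(im[...,2]>1.6*im[...,0])&(im[...,2]>1.3*im[...,1])).astype('uint8')
c=max(cv2.findContours(m,cv2.RETR_EXTERNAL,cv2.CHAIN_APPROX_NONE)[0],key=cv2.contourArea); print(cv2.boundingRect(c))
x,y,w,h=cv2.boundingRect(c)
cv2.imwrite("pics/w9c.png",cv2.resize(s["frame"][max(0,y-20):y+h+20,max(0,x-40):x+w+40,::-1],None,fx=2,fy=2)); print(max(0,x-40),max(0,y-20))
E
```

```text
time: 23.2
tcp_pos: [0.458, 0.0203, 0.0969]
ee_rot: [0.001, 0.725, 0.689, 0.001]
ft_force: [-0.1, -0.3, 1.1]
grip_width: 0.0479
grip_force: 0.0
t 23.2 tcp [0.458  0.0203 0.0969] yaw 87.04 zax [ 0.002 -0.    -1.   ] F [-0.1 -0.3  1.1] w 0.0479 gf 0.0 q [-0.1  -0.12 -0.33  1.36  0.    1.52]
(245, 249, 144, 55)
205 229
```

View pics/w9c.png

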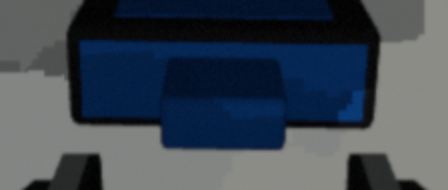

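Blue B is centred between the pads, with its block top at (162-285, 98-149) in the crop, so I go down and grip.

```bash
python3 -c "
from h import *; print(px(load('w9.png'),(205+223.5/2,229+123.5/2),.068))"
python3 -m handwheel '[[0,0,0.03,0,0,0,0.12],[0,0,0.015,0,0,0,0.12],[0,0,0.003,0,0,0,0.12],[0,0,0,0,0,0,0.12],[0,0,0,0,0,0,-0.8],[0,0,0,0,0,0,-0.8],[0,0,0,0,0,0,-0.8],[0,0,0,0,0,0,-0.8],[0,0,0,0,0,0,-0.8]]'; python3 -c "
from h import *; st()"
```

```text
[0.45842546 0.02097459 0.068     ]
time: 24.15
tcp_pos: [0.4585, 0.0201, 0.0494]
ee_rot: [0.001, 0.725, 0.689, 0.001]
ft_force: [-0.3, -1.3, 5.4]
grip_width: 0.0282
grip_force: 61.0
t 24.15 tcp [0.4585 0.0201 0.0494] yaw 87.02 zax [ 0.004 -0.    -1.   ] F [-0.3 -1.3  5.4] w 0.0282 gf 61.0 q [-0.1  -0.09 -0.4   1.26 -0.    1.52]
```

```bash
python3 -m handwheel '[[0,0,-0.02,0,0,0,-0.8],[0,0,-0.04,0,0,0,-0.8],[0,0,-0.04,0,0,-2.5,-0.8],[0.02,0.01,-0.01,0,0,0,-0.8],[0.03,0.014,0,0,0,0,-0.8],[0.03,0.014,0,0,0,0,-0.8],[0.03,0.014,0,0,0,0,-0.8],[0.03,0.014,0,0,0,0,-0.8],[0.03,0.014,0,0,0,0,-0.8],[0.025,0.008,0,0,0,0,-0.8],[0.0135,0,0,0,0,0,-0.8],[0,0,0,0,0,0,-0.8]]'; python3 -m handwheel '[[0,0,0,0,0,0,-0.8],[0,0,0,0,0,0,-0.8]]'; python3 - <<'E'
from h import *
st(); s=snap('wrist','w10.png',crop=(200,120,440,300),scale=3)
for X in ([.5463,.2495,.03],[.5463,.2495-.018,.03]): print(proj(s,X))
g=s["frame"].astype(int).sum(2); print(g[120:290:2,300].tolist())
E
```

```text
time: 25.35
tcp_pos: [0.5459, 0.2293, 0.1565]
ee_rot: [-0.001, 0.709, 0.705, -0.001]
ft_force: [-0.6, 0.1, -2.4]
grip_width: 0.0287
grip_force: 60.1
time: 25.55
tcp_pos: [0.5463, 0.2269, 0.1573]
ee_rot: [0.0, 0.71, 0.704, -0.0]
ft_force: [-0.6, 0.4, -0.6]
grip_width: 0.0286
grip_force: 60.1
t 25.55 tcp [0.5463 0.2269 0.1573] yaw 89.46 zax [-0.    -0.001 -1.   ] F [-0.6  0.4 -0.6] w 0.0286 gf 60.1 q [ 0.28  0.22  0.14  1.49 -0.    1.86]
[316.07845907 199.00255224]
[316.29425381 224.26660075]
[372, 371, 373, 371, 372, 373, 363, 163, 184, 223, 165, 217, 232, 230, 232, 230, 229, 229, 230, 226, 226, 226, 224, 229, 230, 226, 226, 227, 229, 227, 226, 227, 224, 227, 226, 222, 149, 113, 110, 192, 221, 215, 226, 229, 222, 225, 224, 225, 223, 222, 223, 219, 182, 180, 182, 179, 181, 181, 177, 180, 180, 180, 161, 102, 103, 20, 46, 85, 101, 89, 87, 94, 87, 89, 89, 109, 33, 23, 20, 14, 47, 32, 32, 36, 84]
```

View pics/w10.png

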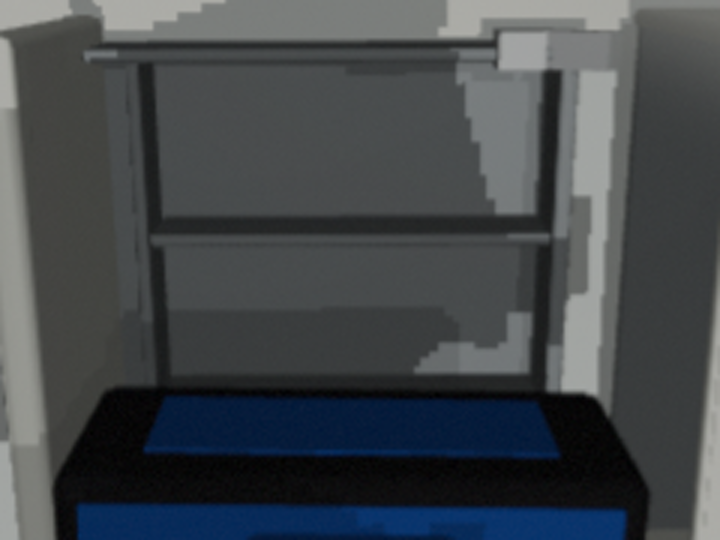

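The rib is at row 239 and the blue edge at row 506 in the crop, so blue B sits about 3 mm short of the bay's centre. I'll shift by that and lower it.

```bash
python3 -m handwheel '[[0.003,0.0005,0.03,0,0,0,-0.8],[0,0,0.025,0,0,0,-0.8],[0,0,0.02,0,0,0,-0.8],[0,0,0.01,0,0,0,-0.8],[0,0,0.008,0,0,0,-0.8],[0,0,0.003,0,0,0,-0.8],[0,0,0.001,0,0,0,-0.8],[0,0,0.001,0,0,0,-0.8],[0,0,0.001,0,0,0,-0.8],[0,0,0.001,0,0,0,-0.8],[0,0,0,0,0,0,-0.8],[0,0,0,0,0,0,-0.8]]'; python3 -c "
from h import *; st()"
```

```text
time: 26.8
tcp_pos: [0.5473, 0.2312, 0.0576]
ee_rot: [0.0, 0.71, 0.704, 0.0]
ft_force: [-0.3, -0.1, -0.9]
grip_width: 0.0284
grip_force: 60.1
t 26.8 tcp [0.5473 0.2312 0.0576] yaw 89.53 zax [ 0.  0. -1.] F [-0.3 -0.1 -0.9] w 0.0284 gf 60.1 q [ 0.29  0.26 -0.01  1.3   0.    1.87]
```

```bash
python3 -m handwheel '[[0,0,0.001,0,0,0,-0.8],[0,0,0.001,0,0,0,-0.8],[0,0,0.001,0,0,0,-0.8],[0,0,0,0,0,0,-0.8],[0,0,0,0,0,0,-0.8]]'; python3 -c "
from h import *; st()"
```

```text
time: 27.3
tcp_pos: [0.5486, 0.2312, 0.0573]
ee_rot: [0.001, 0.71, 0.704, 0.002]
ft_force: [-1.5, -0.8, 7.3]
grip_width: 0.0284
grip_force: 61.2
t 27.3 tcp [0.5486 0.2312 0.0573] yaw 89.52 zax [ 0.004  0.    -1.   ] F [-1.5 -0.8  7.3] w 0.0284 gf 61.2 q [ 0.29  0.26 -0.02  1.3  -0.    1.87]
```

```bash
python3 -m handwheel '[[0,0,0,0,0,0,0.12],[0,0,0,0,0,0,0.12],[0,0,0,0,0,0,0.12],[0,0,-0.03,0,0,0,0.12],[0,0,-0.04,0,0,0,0.12],[0,0,-0.05,0,0,0,0.12],[0,-0.03,0,0,0,0,-1],[0,-0.04,0,0,0,0,-1],[-0.0015,-0.04,0,0,0,0,-1],[0,0,0,0,0,0,-1],[0,0,0,0,0,0,-1]]'; python3 - <<'E'
from h import *
st(); s=snap('wrist','w11.png'); t=snap('top','top11.png')
im=t["frame"].astype(int); 
for nm,m in (("blue",(im[...,2]>90)&(im[...,2]>1.6*im[...,0])&(im[...,2]>1.3*im[...,1])),("orange",(im[...,0]>90)&(im[...,0]>1.7*im[...,2])&(im[...,1]<.7*im[...,0]))):
    for c in cv2.findContours(m.astype('uint8'),cv2.RETR_EXTERNAL,cv2.CHAIN_APPROX_NONE)[0]:
        if cv2.contourArea(c)>40: r=cv2.minAreaRect(c); print(nm,np.round(r[0],1),np.round(r[1],1),round(r[2],1),np.round(px(t,r[0],.05),4))
im=s["frame"]; a=im[60:420,100:540,::-1]
b=t["frame"][130:310,160:450,::-1]
b=cv2.resize(b,None,fx=2,fy=2)[:360,:]; o=np.zeros((360,360,3),np.uint8); a=cv2.resize(a,(360,294)); o[:294]=a; 
o2=np.zeros((360,440,3),np.uint8); bb=cv2.resize(t["frame"][150:300,170:450,::-1],(440,236)); o2[:236]=bb
cv2.imwrite("pics/m11.png",np.hstack([o,o2]))
E
```

```text
time: 28.4
tcp_pos: [0.4365, 0.2306, 0.174]
ee_rot: [0.0, 0.71, 0.704, 0.0]
ft_force: [-0.1, -0.2, 0.3]
grip_width: 0.0003
grip_force: 0.0
t 28.4 tcp [0.4365 0.2306 0.174 ] yaw 89.57 zax [ 0. -0. -1.] F [-0.1 -0.2  0.3] w 0.0003 gf 0.0 q [ 0.35 -0.04 -0.1   1.51 -0.    1.93]
blue [214.3 220.5] [11.2 34.2] 7.1 [0.545  0.1903 0.05  ]
blue [195.2 219.2] [11.8 34.3] 8.5 [0.5454 0.2333 0.05  ]
orange [397.1 240. ] [10.9 34.3] 2.0 [ 0.5278 -0.2165  0.05  ]
orange [197.3 169.3] [12.  12.7] 45.0 [0.6619 0.2434 0.05  ]
orange [390.  44.] [8.9 8.9] 26.6 [ 1.0099 -0.1832  0.05  ]
```

View pics/m11.png

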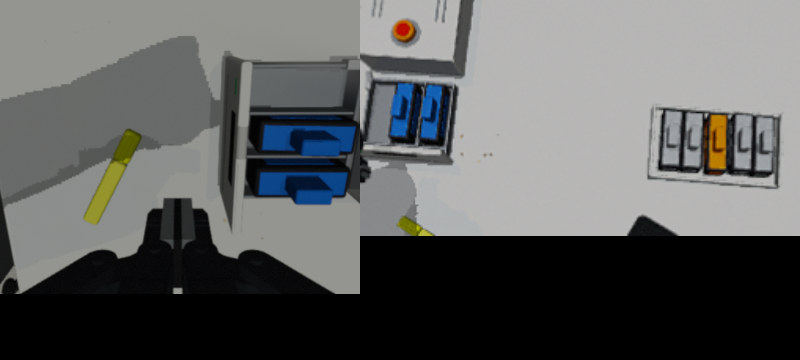

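Two blues stand in the bays next to each other and orange is the middle of five in the rack. Next I lower the shut fingers in front of the panel and push.

```bash
python3 -m handwheel '[[-0.002,0,0.04,0,0,0,-1],[0,0,0.04,0,0,0,-1],[0,0,0.03,0,0,0,-1],[0,0,0.009,0,0,0,-1],[0,0,0,0,0,0,-1],[0,0.01,0,0,0,0,-1],[0,0.01,0,0,0,0,-1],[0,0.01,0,0,0,0,-1],[0,0.01,0,0,0,0,-1],[0,0.01,0,0,0,0,-1]]';python3 -c "
from h import *; st()"; python3 -m handwheel '[[0,0.01,0,0,0,0,-1],[0,0.01,0,0,0,0,-1],[0,0.01,0,0,0,0,-1],[0,0.01,0,0,0,0,-1],[0,0.01,0,0,0,0,-1],[0,0.01,0,0,0,0,-1],[0,0.01,0,0,0,0,-1]]'; python3 -c "
from h import *; st()"
```

```text
time: 29.5
tcp_pos: [0.4878, 0.2285, 0.0562]
ee_rot: [-0.0, 0.71, 0.704, 0.0]
ft_force: [-4.4, 0.8, 3.8]
grip_width: -0.0001
grip_force: 2.3
t 29.5 tcp [0.4878 0.2285 0.0562] yaw 89.54 zax [-0.     0.001 -1.   ] F [-4.4  0.8  3.8] w -0.0001 gf 2.3 q [ 0.31  0.12 -0.18  1.28  0.    1.89]
time: 30.2
tcp_pos: [0.5564, 0.2278, 0.0553]
ee_rot: [-0.001, 0.71, 0.704, -0.001]
ft_force: [-12.3, 1.2, 8.2]
grip_width: 0.0001
grip_force: 5.9
t 30.2 tcp [0.5564 0.2278 0.0553] yaw 89.56 zax [-0.003  0.001 -1.   ] F [-12.3   1.2   8.2] w 0.0001 gf 5.9 q [0.28 0.28 0.01 1.3  0.   1.85]
```

```bash
python3 -m handwheel '[[0,0.008,0,0,0,0,-1],[0,0.008,0,0,0,0,-1],[0,0.006,0,0,0,0,-1],[0,0.005,0,0,0,0,-1],[0,0.003,0,0,0,0,-1],[0,0,0,0,0,0,-1]]'; python3 -m handwheel '[[0,0.003,0,0,0,0,-1],[0,0.003,0,0,0,0,-1],[0,0,0,0,0,0,-1]]'
```

```text
time: 30.8
tcp_pos: [0.5871, 0.2276, 0.0552]
ee_rot: [-0.001, 0.71, 0.704, -0.0]
ft_force: [-6.3, 0.8, 4.0]
grip_width: -0.0004
grip_force: 2.8
time: 31.1
tcp_pos: [0.5912, 0.2276, 0.0552]
ee_rot: [-0.002, 0.71, 0.704, -0.002]
ft_force: [-9.4, 0.8, 7.1]
grip_width: 0.0001
grip_force: 4.6
```

```bash
python3 -m handwheel '[[0,0.002,0,0,0,0,-1],[0,0.002,0,0,0,0,-1],[0,0,0,0,0,0,-1]]'; python3 -m handwheel '[[0,0.002,0,0,0,0,-1],[0,0.002,0,0,0,0,-1],[0,0,0,0,0,0,-1]]'
```

```text
time: 31.4
tcp_pos: [0.5913, 0.2275, 0.0552]
ee_rot: [-0.004, 0.709, 0.705, -0.004]
ft_force: [-18.7, 0.2, 12.3]
grip_width: -0.0003
grip_force: 9.1
time: 31.7
tcp_pos: [0.5913, 0.2275, 0.0552]
ee_rot: [-0.007, 0.709, 0.705, -0.007]
ft_force: [-26.9, -0.2, 18.0]
grip_width: 0.0002
grip_force: 13.7
```

It is against the firm stop. I back off, lift clear and check.

```bash
python3 -m handwheel '[[0,-0.01,0,0,0,0,-1],[0,-0.01,0,0,0,0,-1],[0,-0.02,0,0,0,0,-1],[0,-0.04,0,0,0,0,-1],[0,-0.04,0,0,0,0,-1],[0,0,-0.04,0,0,0,-1],[0,0,-0.04,0,0,0,-1],[0,0,-0.05,0,0,0,-1],[0,0,0,0,0,0,-1],[0,0,0,0,0,0,-1]]'; python3 - <<'E'
from h import *
st(); t=snap('top','top12.png'); a=load('top0.png')["frame"].astype(int)
b=t["frame"].astype(int)
# compare dock area with start (latched): diff energy, and orange/grey row
d=np.abs(a-b).sum(2)
print("dock diff px>90:",(d[160:260,160:250]>90).sum(), "mouse",(d[235:300,465:520]>90).sum(),"phone",(d[285:360,312:378]>90).sum(),"hl",(d[285:322,190:242]>90).sum())
cv2.imwrite("pics/f.png",cv2.resize(t["frame"][120:300,160:450,::-1],None,fx=2.7,fy=2.7))
im=b
m=((im[...,2]>90)&(im[...,2]>1.6*im[...,0])&(im[...,2]>1.3*im[...,1])); print("blue px",m.sum())
w=a[180:215,168:240]; w2=b[150:260,150:260].astype('uint8'); r=cv2.matchTemplate(w2,w.astype('uint8'),cv2.TM_CCOEFF_NORMED); print(cv2.minMaxLoc(r),"expect loc (18,30)")
E
```

```text
time: 32.7
tcp_pos: [0.4841, 0.2283, 0.1876]
ee_rot: [0.002, 0.71, 0.704, 0.003]
ft_force: [-0.4, -0.5, -0.2]
grip_width: -0.0002
grip_force: 0.0
t 32.7 tcp [0.4841 0.2283 0.1876] yaw 89.49 zax [ 0.007  0.001 -1.   ] F [-0.4 -0.5 -0.2] w -0.0002 gf 0.0 q [ 0.32  0.06  0.03  1.53 -0.    1.9 ]
dock diff px>90: 1759 mouse 0 phone 0 hl 778
blue px 0
(-0.37152743339538574, 0.8390514850616455, (12, 13), (18, 30)) expect loc (18,30)
```

```bash
python3 -c "
from h import *; print(order.job_done())"
```

```text
the job is handed in; nothing more can be done
None
```

I handed the job in after about 33 s of robot time, with no verdict shown: both blues on the desk are in the tray and it looks latched home, and orange stands in the rack between two greys on each side; mouse and phone are unchanged in the last picture, where the arm blocked the highlighter, though I never went near it.

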